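# Click the prosthetic hand onto the fitting stand

## Robot

A 7-joint arm with a two-finger parallel gripper is mounted at the origin on the work surface. World frame = base frame: x ahead of the robot, y to its left, z up, the work surface at z = 0. Lengths are in m, angles in rad, forces in N, time in s.
With the tool pointing down it reaches from about 0.425 to 0.925 m from the base axis. Payload 6.8 kg.
Tool frame: the origin (TCP) lies on the front face of the gripper's body, between the roots of the fingers; the fingertips stand 73 mm ahead of it and the grasp point (between the pads) lies 54 mm ahead of it (env.nose_length is the distance from the TCP to the fingertips, in m); z points along the fingers, y is the direction in which the jaws open and shut (so a half turn about z gives the same grasp; the last joint's range is limited). The gripper opens to 85 mm and grips with 20 to 120 N. Pads are 22 mm wide; open, the fingers measure 114 mm over their backs; the gripper's body (76 mm by 85 mm) begins 54 mm behind the grasp point. The pads swing forward as they close: fully open they stand 13 mm farther back than shut.
Start: joints at [-1.267, 0.477, 0.022, 1.555, -0.011, 1.109, -0.083], TCP at [0.27, 0.619, 0.304] pointing down, gripper open.
Joint ranges: [-2.96, 2.96], [-0.34, 2.1], [-1.41, 1.46], [0.24, 2.44], [-1.37, 4.51], [0.17, 1.92], [-2.96, 2.96]. Speed limits (rad/s): [2.39, 2.39, 3.14, 3.14, 3.14, 3.14, 3.14].

## Interface

Orientations are given as a unit quaternion [w, x, y, z].
In Python, from cell import env, kin, camera, calibration, job gives the robot as it stands. The module is installed in compiled form; this text tells all that it offers. Calls block until the motion is done:
- env.reach(position, orientation): joint-space move of the TCP to a pose.
- env.movel(position, velocity=0.15, rot=None, stop_force=None): straight line of the TCP; rot=None keeps the orientation; velocity is the mean speed in m/s. With stop_force (N) it stops when the force on the tool has changed by that much, and returns True; else False.
- env.goto_joints(angles): joint-space move.
- env.grip(opening, f_grip=None): finger opening in m; f_grip is the grip in N (None keeps the last); returns when the fingers have stopped.
- env.dwell(seconds).
- kin.inverse_kinematics(position, orientation): joint angles nearest the present ones, or None.
- env.get_state(): the state.
- camera(name): name is "side" or "top" or "wrist"; returns (picture, depth): 480x640x3 uint8, blue, green, red; 480x640 float32, m along the optical axis (not along the pixel's ray), 0 where there is no reading.
- calibration(name): a dict with "fx", "fy", "cx", "cy" (pixels), "rvec" (rotation vector, rad) and "tvec" (3), from world to camera coordinates, as OpenCV has them. Camera axes: x right, y down, z forward; pixel columns grow to the right and rows downward; lengths in m; the calibration is good to about 2 mm. The wrist camera is an equidistant fisheye: a pixel r from the principal point sees the ray r / f radians off the axis. A picture is of the moment at which its call begins: read the wrist's pose just before it. calibration takes no time and is no camera call; for the wrist camera it gives the pose at the moment of the call.
A pose or a line that the arm cannot do raises env.PlanningError and nothing moves.
- job.job_done(): hands the job in, once; it reports no verdict.
The state is a dict: "time": time; "qpos": joint angles; "joint_velocities": joint speeds; "joint_torque": joint torques, N m; "tcp_pos": TCP position; "orientation": TCP orientation; "force": force on the tool from outside, world axes, zero at the start; "torque": the same for the moment, N m; "opening": finger opening in m.
Only numpy, scipy, OpenCV 4.12 (cv2) and the standard library are available. Lean on these libraries where they do the work, as an engineer would, in place of code of your own. Each camera call takes 0.05 s, during which the arm holds its last target.

## Task

Take the black prosthetic fist out of its foam pocket and slide its wrist tube gently down over the stub of the grey fitting stand until it sits fully home on the rubber washer, turning it with a light hand until the orange spring button, which points somewhere anticlockwise (seen from above) of the white mark on the stand (under a quarter turn), pops out through the hole in the tube. Then let go, leaving the hand locked and upright on the stand. Leave the split hook and everything else on the bench alone.

Things in the scene. Friction and masses are not known exactly. Their poses are not given: they have to be found in the camera images.
- fist: Black prosthetic fist, upright on an aluminium wrist tube, 0.2-0.4 kg. Origin: centre of the tube's open lower mouth, z up. Tube bore 28.6 mm, outside 34.6, 62 long; mouth flared (16 high) to 41 inside, 47 outside. Fist: block z 64-125 mm, 42 thick along x (flat faces x = +-21: grip across these), 64 wide along y; thumb juts 14 more on +y at z 67-109. Curled fingers and hole on +x. Lift straight up.
- fist_grip (a point): Best grip point of the hand: on the tube's axis, 100 mm above the mouth (25 mm below the top of the fist); axes as the hand's.
- fist_hole (a point): Centre, on the outside, of the tube's only hole: on the hand's +x side, 32 mm above the mouth, 10 mm wide between white lines, and 14 mm high.
- foam: Fixed dark foam block, 110 x 230 x 35 mm (x, y, z), origin under its centre. Two round pockets of 54 mm (3 mm play round a tube's mouth) at y = -60 and +60 mm, floor 10 mm above the bench. One holds the hand, the other the split hook; which is which varies.
- stand: Grey fitting stand fixed to the bench: plate 120 x 120 x 16 mm, origin under its centre, z up. On the origin's axis rises an aluminium stub 26 mm in diameter, tip 82 mm above the bench, last 11 mm tapered to 15 mm. A white line on the plate marks the stand's +x. Pushing or twisting the hand against it (stub, washer or button) with over 25 N would damage it.
- stand_seat (a point): On the stub's axis, at the unloaded top face of the black rubber washer (52 mm in diameter, 30 mm above the bench): the tube's mouth lands here when fully home. The washer gives about 1 mm per 4 N, at most 4 mm.
- button (a joint): Orange button, 8 mm, flat end, on the stub's side 31 mm above the washer, 11 to 69 degrees anticlockwise (from above) of the white mark: direction differs, not reported. 0 = out, 0.003-0.006 m when held in by the tube. Polished; spring 1-4 N; sliding the tube over it takes up to 10 N. With the tube home and the hole facing it (within about 4 degrees) it pops through and blocks turning and lifting.
- split_hook: Steel split hook on a dark tube with a yellow collar, 110 mm tall, in the other foam pocket; leave it.
- bottle: Small amber bottle, 34 mm in diameter, 85 mm tall, origin at its foot; leave it.
- pen_pot: Green pot with pens, 60 mm in diameter, 150 mm tall with the pens; leave it.
- screwdriver: Green-handled screwdriver lying on the mat; leave it.
- mouse: Black computer mouse, 100 x 60 x 32 mm; leave it.
- screw_jar: Clear jar with purple cap, 60 mm in diameter, 60 mm tall; leave it.
- wrench: Steel wrench lying flat; leave it.
Things that resemble listed ones, but are neither listed nor needed, are in the scene too. What is shaped like the fist but pink or yellow is not meant.

How it is judged:
By the outcome, as a careful person would: the job done as asked, in the order asked, and still so for the second after the job is handed in, with the robot touching nothing.
It also fails if it takes over 64 s, if anything falls off the work surface, if the arm or the gripper's body presses on something with over 40 N, if the wrist force passes 120 N, or if a joint passes its speed limit or range.

## Working session

There is one attempt and no reset: what is moved stays moved. The work goes in short steps, each a Python script; the robot and the scene stay as the last script left them, time stands still between calls to the robot, and variables do not carry over. Pictures are saved under pics/ and viewed, and the job is handed in when it is done.

```bash
mkdir -p pics
python3 - <<'E'
from cell import env,kin,camera,calibration,job
import cv2,numpy as np
for n in("side","top","wrist"):
    c=calibration(n);p,d=camera(n);cv2.imwrite(f"pics/{n}0.png",p);np.save(f"{n}0.npy",d)
    print(n,c)
s=env.get_state();print(s)
E
```

```text
side {'fx': 494.6200666596712, 'fy': 494.6200666596712, 'cx': 319.8575286059902, 'cy': 241.10790755750764, 'rvec': array([ 2.27069231, -0.27463548,  0.1443258 ]), 'tvec': array([-0.51049552,  0.17678486,  1.02331198])}
top {'fx': 455.12634068840924, 'fy': 455.12634068840924, 'cx': 321.04844612842356, 'cy': 236.02886536385387, 'rvec': array([ 2.08328083, -2.14618904,  0.16292924]), 'tvec': array([0.0561692 , 0.55054145, 1.19342435])}
wrist {'fx': 371.64829954431775, 'fy': 371.64829954431775, 'cx': 322.5515579381182, 'cy': 240.01006539287295, 'rvec': array([-2.40151699, -1.57258297, -0.24492236]), 'tvec': array([-0.67364043, -0.04027712,  0.37878434])}
{'time': 0.15, 'qpos': array([-1.2670909 ,  0.47763207,  0.02240816,  1.5561921 , -0.01149652,
        1.10928108, -0.08307845]), 'joint_velocities': array([ 2.43374354e-04, -1.29499349e-03,  1.10659509e-03,  3.10864433e-05,
       -1.11362870e-03,  2.01748333e-04,  1.16362334e-03]), 'joint_torque': array([ 2.66046605e-03, -5.96921146e+01,  1.60999216e+00, -2.81491596e+01,
        1.26249596e-02,  6.60404650e-03, -1.07227219e-06]), 'tcp_pos': array([0.27007539, 0.61824788, 0.30314914]), 'orientation': array([-7.81887895e-05,  2.04457402e-01,  9.78875218e-01, -6.87417738e-04]), 'force': array([-0.05482256, -0.27637207,  0.65563326]), 'torque': array([0.05500411, 0.04144691, 0.00764934]), 'opening': 0.08583652577534422}
```

View pics/side0.png

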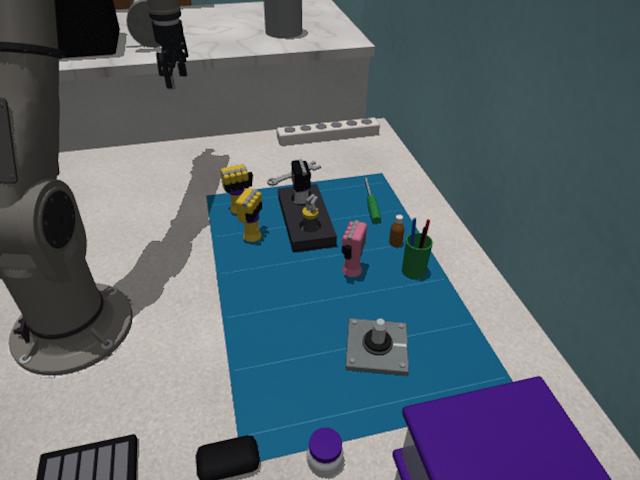

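View pics/top0.png

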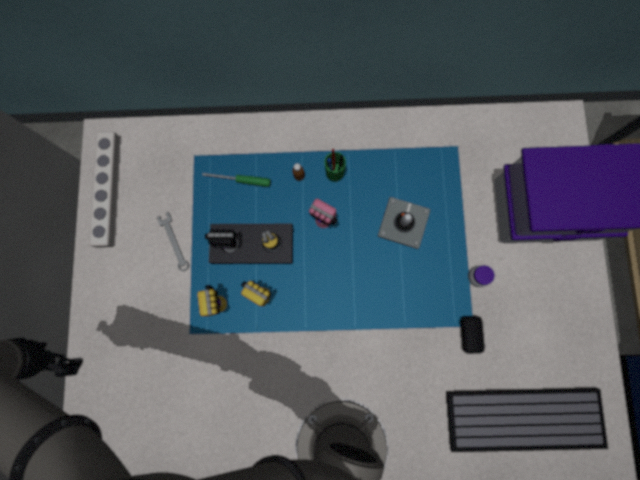

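View pics/wrist0.png

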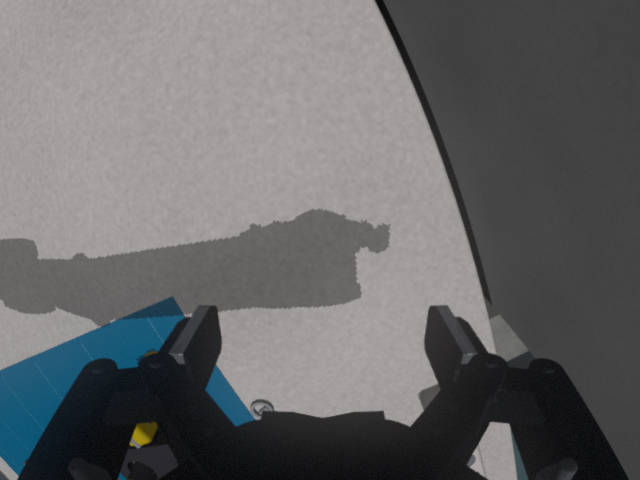

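```bash
cat > h.py <<'E'
import numpy as np,cv2
from scipy.spatial.transform import Rotation as R
def ray(c,u,v,name):
    if name!="wrist": return np.stack([(u-c['cx'])/c['fx'],(v-c['cy'])/c['fy'],np.ones_like(u,float)],-1)
    x=(u-c['cx'])/c['fx'];y=(v-c['cy'])/c['fy'];t=np.hypot(x,y)+1e-9
    s=np.tan(t)/t
    return np.stack([x*s,y*s,np.ones_like(x)],-1)
def cloud(c,d,name):
    v,u=np.mgrid[0:480,0:640].astype(float)
    p=ray(c,u,v,name)*d[...,None]
    Rm=cv2.Rodrigues(c['rvec'])[0]
    return (p-c['tvec'])@Rm
def onplane(c,u,v,z,name):
    Rm=cv2.Rodrigues(c['rvec'])[0]
    r=ray(c,np.float64(u),np.float64(v),name)@Rm
    o=-c['tvec']@Rm
    return o+r*((z-o[2])/r[2])
def proj(c,P,name):
    Rm=cv2.Rodrigues(c['rvec'])[0]
    p=np.asarray(P)@Rm.T+c['tvec']
    if name!="wrist": return np.stack([p[...,0]/p[...,2]*c['fx']+c['cx'],p[...,1]/p[...,2]*c['fy']+c['cy']],-1)
    h=np.hypot(p[...,0],p[...,1])+1e-12;t=np.arctan2(h,p[...,2])
    return np.stack([p[...,0]/h*t*c['fx']+c['cx'],p[...,1]/h*t*c['fy']+c['cy']],-1)
E
python3 - <<'E'
from cell import calibration
from h import *
for n,boxes in (("top",[(190,205,310,285),(365,185,445,260)]),("side",[(270,150,350,260),(340,310,420,385)])):
    im=cv2.imread(f"pics/{n}0.png")
    for i,(a,b,c,d) in enumerate(boxes):
        cv2.imwrite(f"pics/{n}crop{i}.png",cv2.resize(im[b:d,a:c],None,fx=5,fy=5,interpolation=cv2.INTER_CUBIC))
c=calibration("top");d=np.load("top0.npy");W=cloud(c,d,"top")
for p in [(221,238),(212,238),(232,238),(268,240),(290,228),(212,260),(405,222),(408,205),(385,238),(256,293),(325,208)]:print(p,W[p[1],p[0]].round(4))
c=calibration("side");d=np.load("side0.npy");W2=cloud(c,d,"side")
for nm,w in(("t",W),("s",W2)):
    m=(w[...,2]>.1)&(w[...,2]<.16)&(w[...,0]>.35)&(w[...,0]<.65)&(w[...,1]>.15)&(w[...,1]<.4)
    P=w[m];print(nm,len(P));print(P[:200].round(3)[::12])
E
```

```text
(221, 238) [0.5392 0.2932 0.1375]
(212, 238) [0.5401 0.3165 0.137 ]
(232, 238) [0.5391 0.2659 0.1333]
(268, 240) [0.5391 0.1801 0.087 ]
(290, 228) [0.5815 0.1264 0.0292]
(212, 260) [0.4974 0.3432 0.0341]
(405, 222) [ 0.5786 -0.1869  0.0737]
(408, 205) [ 0.6394 -0.2077  0.0163]
(385, 238) [ 0.5468 -0.138   0.0164]
(256, 293) [0.3981 0.2065 0.121 ]
(325, 208) [0.6119 0.0257 0.1252]
t 1428
[[0.563 0.324 0.13 ]
 [0.562 0.288 0.128]
 [0.561 0.312 0.124]
 [0.56  0.282 0.121]
 [0.557 0.318 0.133]
 [0.556 0.287 0.13 ]
 [0.555 0.178 0.118]
 [0.554 0.304 0.128]
 [0.553 0.272 0.129]
 [0.553 0.171 0.112]
 [0.551 0.308 0.132]
 [0.549 0.276 0.136]
 [0.55  0.176 0.116]
 [0.548 0.315 0.135]
 [0.547 0.283 0.136]
 [0.547 0.183 0.119]
 [0.546 0.325 0.136]]
s 1317
[[0.551 0.325 0.133]
 [0.541 0.315 0.134]
 [0.533 0.314 0.132]
 [0.565 0.318 0.126]
 [0.554 0.305 0.132]
 [0.543 0.301 0.133]
 [0.4   0.346 0.122]
 [0.544 0.294 0.134]
 [0.387 0.344 0.123]
 [0.529 0.296 0.132]
 [0.561 0.298 0.126]
 [0.389 0.339 0.122]
 [0.53  0.289 0.133]
 [0.561 0.287 0.13 ]
 [0.378 0.335 0.124]
 [0.408 0.331 0.122]
 [0.547 0.282 0.132]]
```

Run:
```python
import cv2,numpy as np
ims=[cv2.imread(f"pics/{n}crop{i}.png") for n in("top","side") for i in(0,1)]
o=np.zeros((600,800,3),np.uint8)
def put(im,x,y,w,h):
    s=min(w/im.shape[1],h/im.shape[0]);im=cv2.resize(im,None,fx=s,fy=s);o[y:y+im.shape[0],x:x+im.shape[1]]=im
put(ims[0],0,0,400,300);put(ims[1],400,0,400,300);put(ims[2],0,300,400,300);put(ims[3],400,300,400,300)
cv2.imwrite("pics/crops.png",o)
```

```text
(no output)
```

View pics/crops.png

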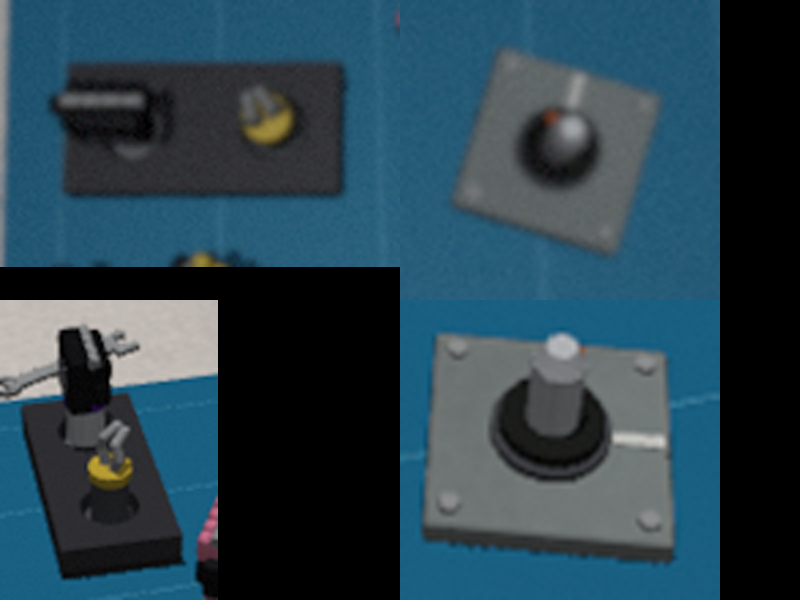

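```bash
cat >> h.py <<'E'
def q_down(phi):
    # tool z down, tool y axis at world angle phi ; x = y cross z
    y=np.array([np.cos(phi),np.sin(phi),0]);z=np.array([0,0,-1.]);x=np.cross(y,z)
    q=R.from_matrix(np.stack([x,y,z],1)).as_quat();return q[[3,0,1,2]]
def qR(q): return R.from_quat(np.asarray(q)[[1,2,3,0]])
E
python3 - <<'E'
from cell import env,kin,calibration
from h import *
s=env.get_state();c=calibration("wrist");Rm=cv2.Rodrigues(c['rvec'])[0];T=qR(s['orientation']).as_matrix()
print("cam in tcp",T.T@(-Rm.T@c['tvec']-s['tcp_pos']),"axes",(T.T@Rm.T).round(3))
for P in ([.54,.29,.30],[.54,.29,.165],[.58,-.19,.30]):
  for phi in (0,30,-30,45,180,150,210,225):
    q=kin.inverse_kinematics(np.array(P),q_down(np.radians(phi)));print(P,phi,None if q is None else np.round(q,2))
# table stand fits from top cloud
c=calibration("top");W=cloud(c,np.load("top0.npy"),"top")
x,y,z=W[...,0],W[...,1],W[...,2]
m=(abs(z-.016)<.004)&(abs(x-.58)<.12)&(abs(y+.18)<.12)
im=np.zeros((480,640),np.uint8);im[m]=1
n,l,st,ce=cv2.connectedComponentsWithStats(im);k=1+np.argmax(st[1:,4])
print("plate",cv2.minAreaRect(np.float32(W[l==k][:,:2])*1000))
m=(abs(z-.035)<.004)&(abs(x-.54)<.12)&(abs(y-.23)<.18)
im=np.zeros((480,640),np.uint8);im[m]=1
n,l,st,ce=cv2.connectedComponentsWithStats(im);k=1+np.argmax(st[1:,4])
print("foam",cv2.minAreaRect(np.float32(W[l==k][:,:2])*1000), np.median(z[l==k]))
for nm in("top","side"):
    w=cloud(calibration(nm),np.load(nm+"0.npy"),nm)
    m=(w[...,2]>.115)&(w[...,2]<.15)&(abs(w[...,0]-.54)<.05)&(abs(w[...,1]-.29)<.06)
    print(nm,"fist",cv2.minAreaRect(np.float32(w[m][:,:2])*1000),w[m].min(0),w[m].max(0))
E
```

```text
cam in tcp [ 0.07780959 -0.00061281 -0.06905947] axes [[ 0.    -0.952 -0.306]
 [ 1.     0.     0.   ]
 [-0.    -0.306  0.952]]
[0.54, 0.29, 0.3] 0 [-0.88  0.39  0.38  1.74 -0.17  1.04 -0.45]
[0.54, 0.29, 0.3] 30 [-0.8   0.38  0.27  1.73 -0.12  1.04  0.03]
[0.54, 0.29, 0.3] -30 [-0.95  0.41  0.48  1.74 -0.21  1.05 -0.93]
[0.54, 0.29, 0.3] 45 [-0.76  0.38  0.22  1.73 -0.09  1.04  0.28]
[0.54, 0.29, 0.3] 180 [-0.42  0.39 -0.23  1.7   0.1   1.06  2.46]
[0.54, 0.29, 0.3] 150 [-0.5   0.38 -0.13  1.71  0.06  1.05  1.98]
[0.54, 0.29, 0.3] 210 [-0.34  0.4  -0.34  1.7   0.15  1.07  2.94]
[0.54, 0.29, 0.3] 225 [-1.4   0.73  1.28  1.77 -0.74  1.23 -2.28]
[0.54, 0.29, 0.165] 0 [-0.83  0.55  0.32  1.84 -0.24  0.79 -0.39]
[0.54, 0.29, 0.165] 30 [-0.76  0.54  0.23  1.83 -0.17  0.78  0.07]
[0.54, 0.29, 0.165] -30 [-0.9   0.57  0.42  1.84 -0.31  0.79 -0.84]
[0.54, 0.29, 0.165] 45 [-0.73  0.54  0.18  1.83 -0.13  0.78  0.3 ]
[0.54, 0.29, 0.165] 180 [-0.38  0.55 -0.29  1.81  0.21  0.81  2.37]
[0.54, 0.29, 0.165] 150 [-0.46  0.54 -0.18  1.81  0.13  0.8   1.91]
[0.54, 0.29, 0.165] 210 [-0.3   0.57 -0.4   1
[... 511 characters left out ...]
 [-0.6   0.72  1.28  1.77 -0.74  1.23 -1.73]
[0.58, -0.19, 0.3] 225 [-0.6   0.72  1.28  1.77 -0.74  1.23 -1.47]
plate ((589.3302612304688, -194.28970336914062), (119.77770233154297, 120.8596420288086), 70.28939819335938)
foam ((541.05224609375, 236.5334930419922), (230.9171600341797, 110.15093231201172), 88.16583251953125) 0.03469743329857369
top fist ((542.3885498046875, 302.339111328125), (76.90423583984375, 40.846412658691406), 87.23272705078125) [0.52157536 0.26407854 0.11513522] [0.5637134  0.34046695 0.14039089]
side fist ((545.751953125, 292.1417541503906), (68.02935028076172, 42.610252380371094), 88.76593780517578) [0.52405669 0.25843199 0.11512796] [0.56759796 0.32650479 0.13610385]
```

Run:
```python
from cell import env,kin,camera,calibration
from h import *
env.reach(np.array([.625,-.165,.25]),q_down(0))
print(env.get_state()['time'],env.get_state()['tcp_pos'])
c=calibration("wrist");p,d=camera("wrist");cv2.imwrite("pics/w1.png",p);np.savez("w1.npz",d=d,**c)
print(proj(c,np.array([[.589,-.194,.082],[.589,-.194,.061],[.655,-.218,.016]]),"wrist"))
```

```text
3.175 [ 0.62541181 -0.16385052  0.24988717]
[[270.23604704 282.96739024]
 [273.82254781 271.53279345]
 [355.25886527 277.18843746]]
```

View pics/w1.png

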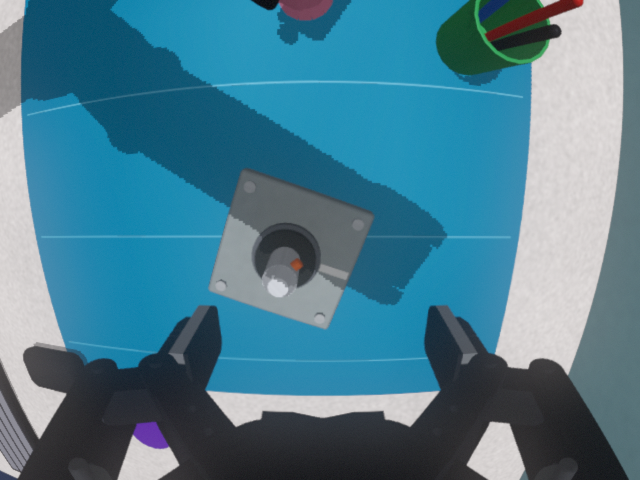

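```bash
cat > an.py <<'E'
from h import *
from scipy.optimize import least_squares
f=np.load("w1.npz");c={k:f[k] for k in f.files if k!='d'};d=f['d']
im=cv2.imread("pics/w1.png")
W=cloud(c,d,"wrist");x,y,z=W[...,0],W[...,1],W[...,2]
for p in [(278,286),(285,265),(297,265),(335,273),(230,230),(300,200)]:print(p,W[p[1],p[0]].round(4))
m=(abs(z-.016)<.005)&(abs(x-.59)<.1)&(abs(y+.19)<.1)&(d>0)
u=np.zeros((480,640),np.uint8);u[m]=1
n,l,st,ce=cv2.connectedComponentsWithStats(u);k=1+np.argmax(st[1:,4])
print("plate",cv2.minAreaRect(np.float32(W[l==k][:,:2])*1000),np.median(z[l==k]))
m=(z>.045)&(z<.095)&(abs(x-.59)<.05)&(abs(y+.19)<.05)
for a,b in((.036,.045),(.045,.055),(.055,.065),(.065,.072)):
    q=m&(z>a)&(z<b) if a>.04 else (z>a)&(z<b)&(abs(x-.59)<.04)&(abs(y+.19)<.04)
    P=W[q][:,:2]
    r=least_squares(lambda v:np.hypot(*(P-v).T)-.013,P.mean(0)-[0,.01],loss='soft_l1',f_scale=.001);print(a,len(P),r.x.round(4),np.abs(r.fun).mean())
hsv=cv2.cvtColor(im,cv2.COLOR_BGR2HSV).astype(int)
o=((hsv[...,0]<14)&(hsv[...,1]>130)&(hsv[...,2]>60));o[:200]=0;o[310:]=0;o[:,:250]=0;o[:,360:]=0
vv,uu=np.nonzero(o);print("orange",len(vv),uu.mean(),vv.mean(),uu.min(),uu.max(),vv.min(),vv.max(),W[o].mean(0),W[o].max(0),W[o].min(0))
print("ray at z=.061",onplane(c,uu.mean(),vv.mean(),.061,"wrist"))
for a in((.0275,.0305),):
    q=(z>.026)&(z<.034)&(abs(x-.59)<.045)&(abs(y+.19)<.045)
    P=np.float32(W[q][:,:2]*1000);print("washer",len(P),cv2.minEnclosingCircle(P))
cv2.imwrite("pics/w1c.png",cv2.resize(im[160:340,200:440],None,fx=3.3,fy=3.3,interpolation=cv2.INTER_CUBIC))
E
python3 an.py
```

```text
(278, 286) [ 0.5942 -0.197   0.0804]
(285, 265) [ 0.5984 -0.1859  0.0679]
(297, 265) [ 0.607 -0.187  0.065]
(335, 273) [ 0.6369 -0.2141  0.0155]
(230, 230) [ 0.5453 -0.1747  0.0147]
(300, 200) [ 0.607  -0.1486  0.0152]
plate ((594.0699462890625, -197.6604461669922), (120.46705627441406, 120.86719512939453), 70.4389419555664) 0.015048384334790624
0.036 102 [ 0.5938 -0.1979] 0.0003126059821770846
0.045 105 [ 0.5939 -0.1978] 0.00020511806769162695
0.055 237 [ 0.596 -0.197] 0.0015124543543369043
0.065 224 [ 0.5938 -0.1983] 0.0004708318625706607
orange 80 296.3 264.1875 291 301 259 269 [ 0.6063643  -0.1870167   0.06330488] [ 0.60990783 -0.18365033  0.06546917] [ 0.60233928 -0.19116501  0.05993132]
ray at z=.061 [ 0.60619445 -0.18792238  0.061     ]
washer 1607 ((593.9364013671875, -197.5323028564453), 26.37441635131836)
```

View pics/w1c.png

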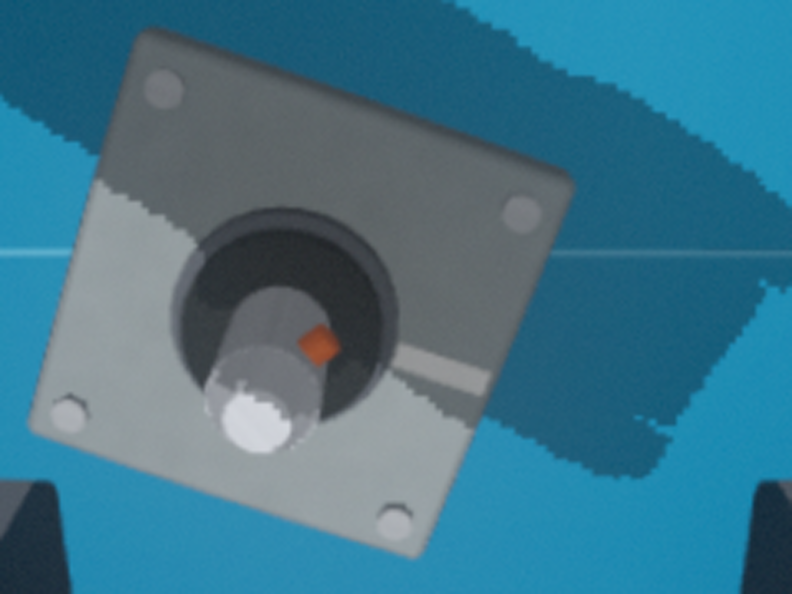

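Run:
```python
from cell import env,kin,camera,calibration
from h import *
env.reach(np.array([.542,.295,.28]),q_down(0))
s=env.get_state();print(s['time'],s['tcp_pos'],s['force'])
c=calibration("wrist");p,d=camera("wrist");cv2.imwrite("pics/w2.png",p);np.savez("w2.npz",d=d,**c)
W=cloud(c,d,"wrist");x,y,z=W[...,0],W[...,1],W[...,2]
print(s['time'])
for a,b in((.125,.15),(.11,.15),(.08,.15)):
    m=(z>a)&(z<b)&(abs(x-.54)<.05)&(abs(y-.295)<.07)&(d>0)
    print(a,m.sum(),cv2.minAreaRect(np.float32(W[m][:,:2])*1000),W[m].min(0),W[m].max(0))
m=(abs(z-.035)<.005)&(abs(x-.54)<.1)&(d>0)
u=np.zeros((480,640),np.uint8);u[m]=1
n,l,st,ce=cv2.connectedComponentsWithStats(u);k=1+np.argmax(st[1:,4])
print("foam",cv2.minAreaRect(np.float32(W[l==k][:,:2])*1000),np.median(z[l==k]))
```

```text
4.9333 [0.54271024 0.29334427 0.28015725] [ 0.20051277 -0.93769379  0.68309259]
4.9333
0.125 5984 ((547.3504028320312, 294.1104431152344), (63.66067886352539, 41.61137771606445), 87.71365356445312) [0.52569194 0.26231047 0.12501559] [0.56899187 0.32641256 0.13623739]
0.11 6778 ((547.930908203125, 301.1426086425781), (77.75788879394531, 42.12944030761719), 87.8491439819336) [0.52569194 0.26231047 0.11013553] [0.5696724  0.33994417 0.13623739]
0.08 7125 ((547.924072265625, 301.14019775390625), (77.7507095336914, 42.204444885253906), 87.94490051269531) [0.52569194 0.26231047 0.08002548] [0.5696724  0.33994417 0.13623739]
foam ((545.8701171875, 233.70883178710938), (231.04998779296875, 111.11321258544922), 88.4166488647461) 0.0340578082515077
```

View pics/w2.png

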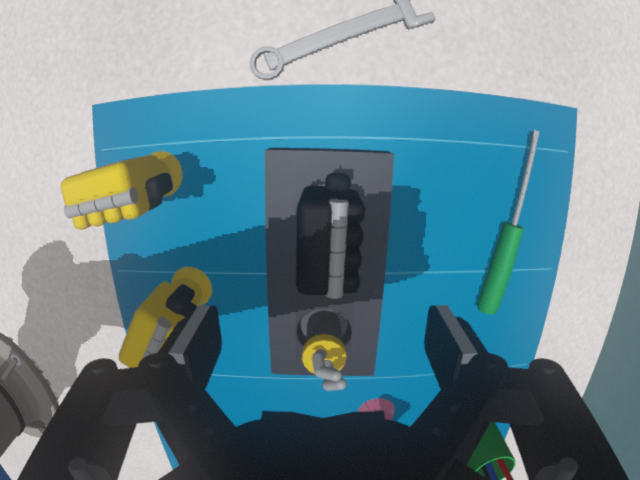

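Run:
```python
from cell import env,kin,camera,calibration
from h import *
q=q_down(np.radians(-2.2))
env.movel(np.array([.5455,.2945,.25]),velocity=.1,rot=q)
s=env.get_state();print(s['time'],s['tcp_pos'])
print(env.movel(np.array([.5455,.2945,.164]),velocity=.1,stop_force=12))
s=env.get_state();print(s['time'],s['tcp_pos'],s['force'])
env.grip(.03,f_grip=40)
s=env.get_state();print(s['time'],s['tcp_pos'],s['force'],s['torque'],s['opening'])
c=calibration("wrist");p,d=camera("wrist");cv2.imwrite("pics/w3.png",p);np.savez("w3.npz",d=d,**c)
p,d=camera("side");cv2.imwrite("pics/s3.png",p[130:270,240:440].repeat(4,0).repeat(4,1))
```

```text
5.4333 [0.54528745 0.29410555 0.24899437]
False
6.4417 [0.54597501 0.29454575 0.16460848] [-0.12624813  0.1597558  -0.25414142]
6.9083 [0.54565782 0.29462693 0.1644437 ] [-0.76000849 -0.40980677  3.97534193] [-0.00304041  0.28861754 -0.03647964] 0.04153294526320166
```

View pics/w3.png

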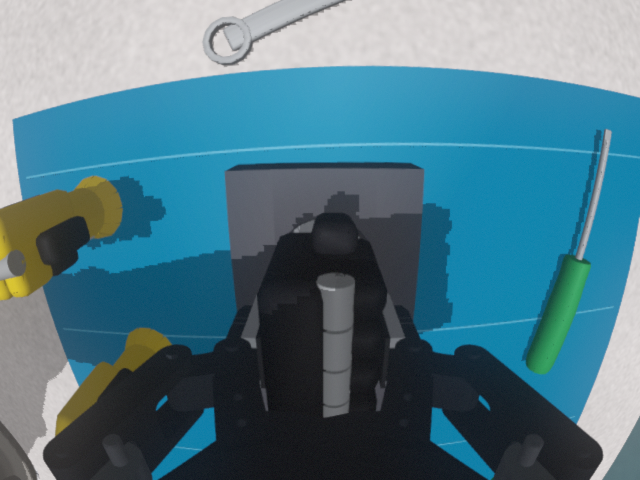

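View pics/s3.png

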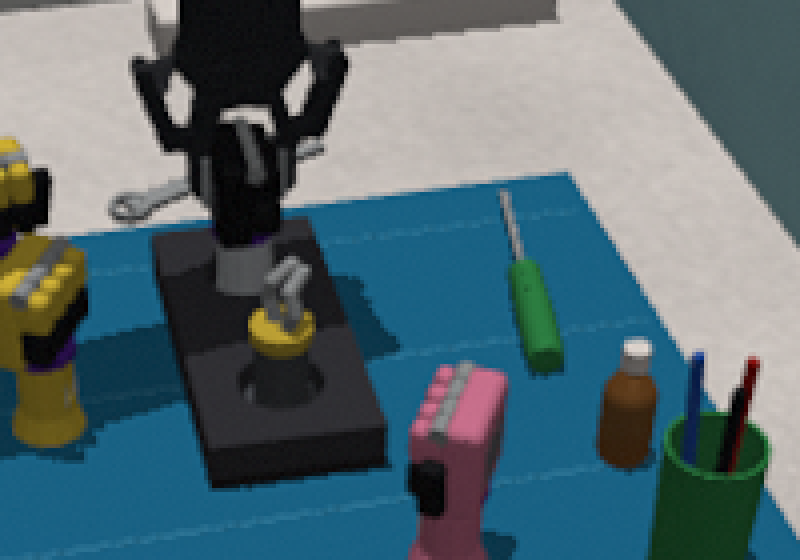

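Run:
```python
from h import *
f=np.load("w3.npz");c={k:f[k] for k in f.files if k!='d'};W=cloud(c,f['d'],"wrist")
x,y,z=W[...,0],W[...,1],W[...,2]
for v in (300,320,340,360,380,400):
    r=W[v,225:425];print(v,[tuple((r[i]*1000).round(0).astype(int)) for i in range(20,185,8)])
m=(z>.128)&(z<.145)&(abs(y-.29)<.05)&(abs(x-.547)<.03);print(W[m].min(0),W[m].max(0),cv2.minAreaRect(np.float32(W[m][:,:2])*1000))
```

```text
300 [(np.int64(498), np.int64(271), np.int64(34)), (np.int64(503), np.int64(272), np.int64(34)), (np.int64(528), np.int64(321), np.int64(131)), (np.int64(531), np.int64(321), np.int64(133)), (np.int64(533), np.int64(322), np.int64(134)), (np.int64(536), np.int64(322), np.int64(134)), (np.int64(538), np.int64(321), np.int64(133)), (np.int64(540), np.int64(322), np.int64(134)), (np.int64(543), np.int64(321), np.int64(134)), (np.int64(545), np.int64(321), np.int64(134)), (np.int64(548), np.int64(321), np.int64(134)), (np.int64(550), np.int64(321), np.int64(133)), (np.int64(552), np.int64(321), np.int64(134)), (np.int64(555), np.int64(320), np.int64(132)), (np.int64(558), np.int64(319), np.int64(130)), (np.int64(560), np.int64(319), np.int64(130)), (np.int64(563), np.int64(319), np.int64(130)), (np.int64(549), np.int64(372), np.int64(234)), (np.int64(573), np.int64(304), np.int64(102)), (np.int64(590), np.int64(268), np.int64(34)), (np.int64(596), np.int64(267), np.int64(33))]
320 [(np.int64(517), np.int64(302), np.int64(111)), (np.int64(521), np.int64(305), np.int64(118)), (np.int64(527
[... 4318 characters left out ...]
int64(134)), (np.int64(546), np.int64(280), np.int64(132)), (np.int64(549), np.int64(281), np.int64(134)), (np.int64(552), np.int64(280), np.int64(133)), (np.int64(555), np.int64(277), np.int64(129)), (np.int64(558), np.int64(275), np.int64(128)), (np.int64(561), np.int64(275), np.int64(129)), (np.int64(564), np.int64(274), np.int64(127)), (np.int64(584), np.int64(187), np.int64(34)), (np.int64(562), np.int64(310), np.int64(167)), (np.int64(564), np.int64(310), np.int64(167)), (np.int64(566), np.int64(310), np.int64(167))]
[0.51700042 0.26937857 0.1280021 ] [0.57696906 0.32688699 0.14499873] ((546.6553955078125, 298.32135009765625), (56.47807693481445, 60.062950134277344), 87.57460021972656)
```

Run:
```python
from h import *
from cell import calibration
W=cloud(calibration("side"),np.load("side0.npy"),"side");x,y,z=W[...,0],W[...,1],W[...,2]
for cx,cy,cz in((.59,-.195,.016),(.54,.235,.035)):
    for dz in(-.002,0,.002):
        m=(abs(z-cz-dz)<.006)&(abs(x-cx)<.09)&(abs(y-cy)<.14)
        u=np.zeros((480,640),np.uint8);u[m]=1
        n,l,st,ce=cv2.connectedComponentsWithStats(u);k=1+np.argmax(st[1:,4])
        print(cv2.minAreaRect(np.float32(W[l==k][:,:2])*1000),np.median(z[l==k]))
```

```text
((592.6688842773438, -198.39724731445312), (124.3187255859375, 120.08715057373047), 70.07443237304688) 0.014409071556210209
((592.6688842773438, -198.39724731445312), (124.3187255859375, 120.08715057373047), 70.07443237304688) 0.014465967003908089
((592.1976318359375, -199.3842315673828), (122.11145782470703, 119.41800689697266), 69.99840545654297) 0.014634878040395989
((544.8489990234375, 234.31207275390625), (241.535888671875, 110.61393737792969), 88.21257781982422) 0.03283436665708747
((544.8831176757812, 232.98794555664062), (238.84500122070312, 110.58978271484375), 88.27655792236328) 0.032920044603221454
((544.74609375, 231.27685546875), (235.41607666015625, 110.41876983642578), 88.27655792236328) 0.033169841746205575
```

Run:
```python
from cell import env,kin,camera,calibration
from h import *
q=q_down(np.radians(-2.2))
p0=env.get_state()['tcp_pos']
env.movel(np.array([.5457,.2946,.18]),velocity=.05)
s=env.get_state();print(s['time'],s['force'],s['opening'])
env.movel(np.array([.5457,.2946,.32]),velocity=.15)
env.dwell(.2)
s=env.get_state();print(s['time'],s['tcp_pos'],s['force'],s['torque'],s['opening'])
env.movel(np.array([.592,-.197,.32]),velocity=.22,rot=q_down(np.radians(25)))
s=env.get_state();print(s['time'],s['tcp_pos'])
env.movel(np.array([.592,-.197,.255]),velocity=.1)
env.dwell(.3)
s=env.get_state();print(s['time'],s['tcp_pos'],s['force'],s['torque'],s['opening'])
for n in("side","top","wrist"):
    c=calibration(n);p,d=camera(n);cv2.imwrite(f"pics/{n}4.png",p);np.savez(f"{n}4.npz",d=d,**c)
a=cv2.imread("pics/side4.png")[220:390,320:440];b=cv2.imread("pics/top4.png")[165:285,340:470]
o=np.zeros((560,800,3),np.uint8);a=cv2.resize(a,None,fx=3.3,fy=3.3,interpolation=2);b=cv2.resize(b,None,fx=3,fy=3,interpolation=2)
o[:a.shape[0],:a.shape[1]]=a;o[:b.shape[0],400:400+b.shape[1]]=b[:, :400];cv2.imwrite("pics/c4.png",o)
```

```text
7.475 [ 0.69048421 -0.54286701 -2.53109094] 0.041462224002742125
8.7583 [0.54540274 0.29445599 0.31912988] [-0.15373517  0.24756445 -2.627586  ] [ 0.01953355 -0.00314979  0.01675998] 0.041528848388751476
11.15 [ 0.59218425 -0.19603732  0.31991864]
12.25 [ 0.59218426 -0.1970796   0.25548283] [-0.27387381 -0.5551193  -2.25888498] [-0.00393681  0.01215136 -0.03273353] 0.041694954111947055Traceback (most recent call last):
  File "<stdin>", line 19, in <module>
ValueError: could not broadcast input array from shape (561,396,3) into shape (560,396,3)
```

View pics/wrist4.png

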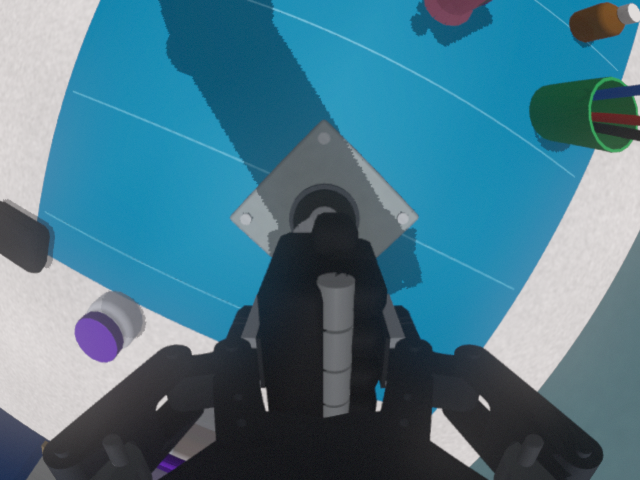

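Run:
```python
from h import *
a=cv2.imread("pics/side4.png")[210:390,310:450]
cv2.imwrite("pics/c4.png",cv2.resize(a,None,fx=3.3,fy=3.3,interpolation=2))
# tube lower end silhouette in side: compare tube vs stub axis using depth
f=np.load("side4.npz");c={k:f[k] for k in f.files if k!='d'};W=cloud(c,f['d'],"side");x,y,z=W[...,0],W[...,1],W[...,2]
from scipy.optimize import least_squares
for a,b,r in((.043,.066,.013),(.121,.160,.0173)):
    m=(z>a)&(z<b)&(abs(x-.592)<.03)&(abs(y+.197)<.03);P=W[m][:,:2]
    s=least_squares(lambda v:np.hypot(*(P-v).T)-r,P.mean(0)+[0,.01],loss='soft_l1',f_scale=.001);print(a,len(P),s.x.round(4),abs(s.fun).mean())
```

```text
0.043 104 [ 0.593  -0.1978] 0.0006017563005333915
0.121 218 [ 0.5921 -0.1978] 0.0008067666495323182
```

View pics/c4.png

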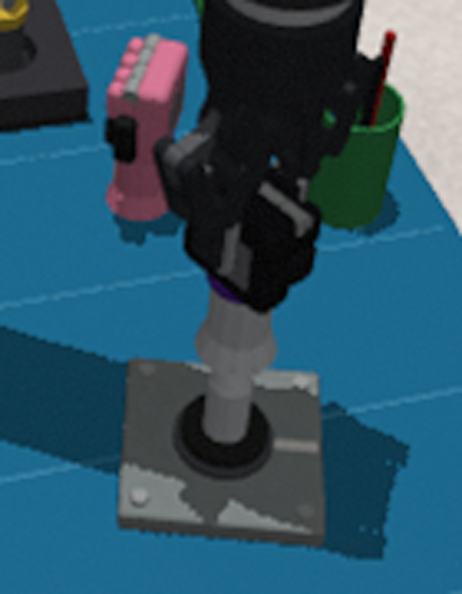

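Run:
```python
from cell import env,kin,camera,calibration
from h import *
env.movel(np.array([.5928,-.197,.24]),velocity=.08)
env.dwell(.15)
F0=env.get_state()['force'];T0=env.get_state()['torque'];np.savez("base.npz",F0=F0,T0=T0);print(F0,T0)
x,y,z=.5928,-.197,.24
while z>.1845:
    z=max(z-.004,.1844)
    hit=env.movel(np.array([x,y,z]),velocity=.03,stop_force=9)
    s=env.get_state();f=s['force']-F0
    print(round(s['time'],2),(s['tcp_pos']*1000).round(2),f.round(1),(s['torque']-T0).round(3),hit)
    if f[2]>13 or np.hypot(f[0],f[1])>10: print("stop");break
    x+=np.clip(f[0]*.00015,-.0005,.0005);y+=np.clip(f[1]*.00015,-.0005,.0005)
    if hit: break
```

```text
[ 0.28580754  0.23698793 -2.75446128] [-0.04407864 -0.0861903   0.01672581]
13.18 [ 592.68 -196.91  235.8 ] [-0.1  0.1  0.4] [ 0.089  0.026 -0.024] False
13.46 [ 592.66 -196.9   231.73] [-0.2 -0.2  1.3] [0.026 0.017 0.031] False
13.74 [ 592.61 -196.97  227.72] [-0.1  0.2  0.3] [0.005 0.065 0.008] False
14.03 [ 592.61 -196.92  223.72] [-0.7 -1.   1.2] [ 0.053  0.074 -0.023] False
14.31 [ 592.49 -197.07  219.73] [-1.1 -0.9  0.6] [ 0.015  0.057 -0.09 ] False
14.59 [ 592.34 -197.18  215.74] [ 0.5  0.  -0. ] [0.032 0.099 0.024] False
14.88 [ 592.92 -196.99  211.92] [1.9 0.5 0.5] [ 0.234 -0.306 -0.001] False
15.16 [ 593.09 -197.    207.88] [1.2 0.5 0.8] [ 0.245 -0.567  0.01 ] False
15.44 [ 593.19 -196.93  203.81] [ 2.1  0.  -0.1] [ 0.351 -0.673 -0.064] False
15.72 [ 593.26 -196.87  199.56] [ 2.7  1.5 -1.1] [ 0.383 -0.79  -0.081] False
16.01 [ 593.59 -196.74  195.6 ] [ 2.2  1.3 -0.6] [ 0.431 -0.66  -0.037] False
16.29 [ 593.85 -196.57  191.62] [ 2.3  1.7 -1. ] [ 0.403 -0.58  -0.018] False
16.57 [ 593.92 -196.42  187.44] [ 0.9  0.3 -0.9] [ 0.292 -0.194  0.046] False
16.84 [ 594.11 -196.53  184.02] [-0.1  0.4 -1.3] [0.019 0.105 0.022] False
```

Run:
```python
from cell import env,kin,camera,calibration
from h import *
b=np.load("base.npz");F0=b['F0'];T0=b['T0']
s=env.get_state();x,y,z=s['tcp_pos'];x-=0
for i in range(8):
    z-=.0007
    hit=env.movel(np.array([x,y,z]),velocity=.01,stop_force=6)
    s=env.get_state();f=s['force']-F0
    print(round(s['time'],2),(s['tcp_pos']*1000).round(2),f.round(1),(s['torque']-T0).round(3),hit)
    if f[2]>4.5 or hit: break
n="side";p,d=camera(n);cv2.imwrite("pics/s5.png",cv2.resize(p[210:390,310:450],None,fx=3.3,fy=3.3,interpolation=2))
n="wrist";p,d=camera(n);cv2.imwrite("pics/w5.png",p)
```

```text
17.11 [ 594.06 -196.67  183.52] [-0.1  0.8  3.7] [0.171 0.351 0.   ] False
17.36 [ 594.08 -196.74  182.98] [-2.7  1.6  7.1] [ 0.295  0.747 -0.   ] False
```

View pics/s5.png

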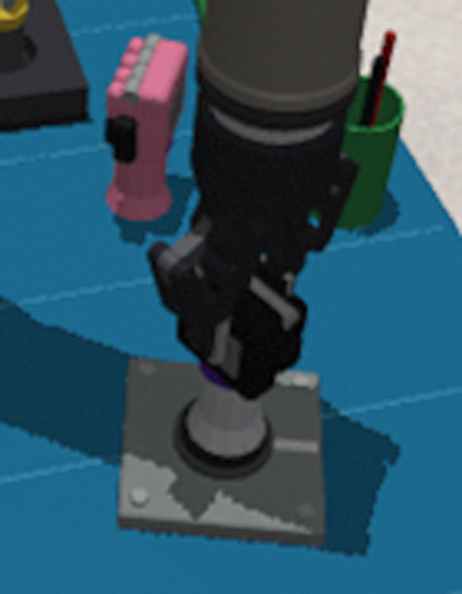

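```bash
cat > turn.py <<'E'
from cell import env,kin,camera,calibration
from h import *
def turn(a,end,step,x,y,z,tmax=.2):
    b=np.load("base.npz");F0=b['F0'];T0=b['T0']
    sg=np.sign(end-a)
    while (end-a)*sg>1e-6:
        a+=sg*min(step,abs(end-a))
        env.movel(np.array([x,y,z]),velocity=.02,rot=q_down(np.radians(a)))
        s=env.get_state();f=s['force']-F0;t=s['torque']-T0
        yy=qR(s['orientation']).as_matrix()[:,1]
        print(round(a,1),round(np.degrees(np.arctan2(yy[1],yy[0])),2),round(s['time'],2),(s['tcp_pos']*1000).round(2),f.round(1),t.round(3),round(s['opening']*1000,2))
        x+=np.clip(f[0]*.0001,-.0003,.0003);y+=np.clip(f[1]*.0001,-.0003,.0003)
        z+=np.clip((f[2]-4)*.00006,-.0002,.0002)
        if abs(t[2])>tmax or np.linalg.norm(f)>14: print("STOP");break
    return a,x,y,z
E
python3 - <<'E'
from turn import *
print(turn(25,45,2,.5938,-.1966,.1834))
E
```

```text
27 26.97 17.71 [ 593.84 -196.46  183.38] [-0.6  1.6  4.5] [0.302 0.488 0.023] 41.83
29 28.94 17.96 [ 593.66 -196.37  183.33] [-2.4  1.7  5.5] [ 0.328  0.508 -0.023] 41.74
31 30.92 18.21 [ 593.39 -196.3   183.42] [-1.1  0.5  5.3] [ 0.346  0.54  -0.02 ] 41.72
33 32.92 18.46 [ 593.28 -196.28  183.51] [-1.5 -0.   4.1] [ 0.271  0.587 -0.023] 41.41
35 34.92 18.71 [ 593.18 -196.29  183.56] [-1.7  0.2  4. ] [ 0.271  0.543 -0.062] 41.37
37 36.93 18.96 [ 593.08 -196.24  183.6 ] [-2.7 -0.   2.4] [ 0.196  0.509 -0.006] 41.33
39 38.92 19.21 [ 592.91 -196.36  183.6 ] [-0.9  0.3  3.3] [ 0.13   0.356 -0.067] 41.49
41 40.91 19.46 [ 592.96 -196.5   183.63] [ 0.  -0.1  3.7] [-0.074  0.169 -0.063] 41.55
43 42.91 19.71 [ 593.02 -196.75  183.67] [ 0.7 -1.8  3.2] [-0.406 -0.162 -0.013] 41.63
45 44.9 19.96 [ 593.13 -197.05  183.68] [ 1.2 -1.9  2.6] [-0.774 -0.248 -0.026] 41.6
(np.int64(45), np.float64(0.5928997735952212), np.float64(-0.19656008101880032), np.float64(0.18331377968687437))
```

Run:
```python
from turn import *
n="wrist";p,d=camera(n);cv2.imwrite("pics/w6.png",p)
r=turn(45,33,2,.593,-.1967,.1835,tmax=.25);print(r)
n="wrist";p,d=camera(n);cv2.imwrite("pics/w7.png",p)
a=cv2.imread("pics/w6.png")[190:440,200:450];b=p[190:440,200:450];e=cv2.imread("pics/w5.png")[190:440,200:450]
cv2.imwrite("pics/c7.png",np.hstack([e,a,b]))
```

```text
43 43.01 20.26 [ 593.15 -196.83  183.61] [ 0.6 -3.4  4.6] [-0.722 -0.202 -0.053] 41.41
41 41.07 20.51 [ 593.12 -196.75  183.53] [ 1.3 -1.8  4.5] [-0.505 -0.203 -0.088] 41.39
39 39.08 20.76 [ 593.18 -196.86  183.49] [-0.6 -1.6  4.4] [-0.352 -0.069 -0.03 ] 41.56
37 37.09 21.01 [ 593.15 -197.06  183.52] [ 0.4 -0.9  4. ] [-0.216 -0.16   0.011] 41.45
35 35.08 21.26 [ 593.16 -197.23  183.54] [ 0.1 -0.2  3.5] [-0.217 -0.128  0.011] 41.49
33 33.08 21.51 [ 593.05 -197.24  183.48] [0.1 0.2 3.4] [-0.074  0.065  0.004] 41.19
(np.int64(33), np.float64(0.5931910761196095), np.float64(-0.19741564811851586), np.float64(0.18353271887273326))
```

View pics/c7.png

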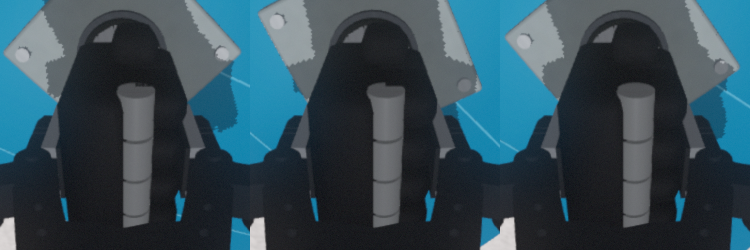

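Run:
```python
from turn import *
r=turn(33,53,1.5,.5931,-.1972,.1835,tmax=.2);print(r)
n="wrist";p,d=camera(n);cv2.imwrite("pics/w8.png",p)
```

```text
34.5 34.51 21.81 [ 592.89 -197.04  183.42] [-0.6  0.7  4.3] [-0.02   0.178  0.001] 41.53
36.0 35.98 22.06 [ 592.77 -196.89  183.38] [-1.2  0.3  4.2] [ 0.285  0.399 -0.009] 41.92
37.5 37.48 22.31 [ 592.72 -196.83  183.4 ] [-1.8  1.6  5.4] [ 0.328  0.487 -0.036] 41.32
39.0 38.97 22.56 [ 592.61 -196.84  183.51] [-1.3  1.8  4.3] [ 0.343  0.498 -0.048] 41.8
40.5 40.46 22.81 [ 592.59 -196.95  183.62] [-0.8  0.1  2.7] [ 0.074  0.37  -0.054] 41.53
42.0 41.96 23.06 [ 592.66 -197.08  183.63] [-0.4 -1.   2.7] [-0.087  0.187 -0.053] 41.6
43.5 43.45 23.31 [ 592.69 -197.31  183.66] [ 0.7 -0.9  3.4] [-0.366  0.028 -0.055] 41.5
45.0 44.95 23.56 [ 592.77 -197.49  183.65] [-0.3 -2.2  3.5] [-0.622 -0.058 -0.062] 41.48
46.5 46.45 23.81 [ 592.82 -197.73  183.67] [ 2.5 -3.6  3.1] [-0.943 -0.347 -0.071] 41.69
48.0 47.95 24.06 [ 593.02 -198.02  183.61] [ 1.5 -4.7  3.1] [-1.202 -0.405 -0.12 ] 41.91
49.5 49.46 24.31 [ 593.2  -198.33  183.62] [ 0.7 -5.   2.2] [-1.239 -0.389 -0.144] 41.76
51.0 50.93 24.56 [ 593.37 -198.5   183.54] [ 1.9 -5.6  2.8] [-1.268 -0.48  -0.205] 41.66
STOP
(np.float64(51.0), np.float64(0.5931988769705279), np.float64(-0.19836358854961378), np.float64(0.1831277012740908))
```

View pics/w8.png

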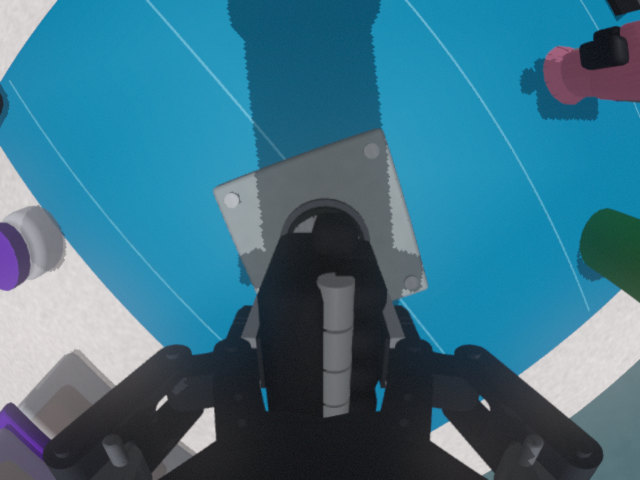

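Run:
```python
from turn import *
r=turn(51,43,4,.5932,-.1974,.1834,tmax=.25)
r=turn(43,27,2,.5932,-.1972,.1834,tmax=.2);print(r)
n="wrist";p,d=camera(n);cv2.imwrite("pics/w9.png",p)
a=cv2.imread("pics/w8.png")[190:440,200:450]
cv2.imwrite("pics/c9.png",np.hstack([a,p[190:440,200:450]]))
```

```text
47 47.06 24.86 [ 593.4  -197.48  183.58] [ 2.3 -4.3  3.6] [-1.125 -0.346 -0.169] 41.39
43 43.18 25.11 [ 593.4  -197.06  183.28] [ 1.2 -2.1  5.3] [-0.522 -0.136 -0.121] 41.67
41 41.14 25.36 [ 593.19 -196.7   183.31] [-0.1 -2.2  4.4] [-0.422 -0.158 -0.011] 41.48
39 39.11 25.61 [ 593.23 -196.94  183.3 ] [ 1.3 -0.4  4.6] [-0.219 -0.221 -0.017] 41.71
37 37.09 25.86 [ 593.28 -197.16  183.35] [ 1.5 -1.2  4.5] [-0.158 -0.124 -0.047] 41.87
35 35.08 26.11 [ 593.36 -197.43  183.38] [ 0.9 -0.1  5.2] [-0.189 -0.033 -0.003] 41.69
33 33.08 26.36 [ 593.25 -197.32  183.37] [ 0.4 -0.5  5.1] [-0.036  0.182  0.004] 41.39
31 31.09 26.61 [ 593.09 -197.2   183.34] [-1.7  0.4  4.5] [0.228 0.562 0.081] 41.56
29 29.09 26.86 [ 592.86 -197.06  183.31] [-2.8  1.1  5.1] [0.572 0.895 0.036] 41.75
27 27.09 27.11 [ 592.56 -196.86  183.33] [-4.8  3.4  4.3] [0.932 1.147 0.034] 41.39
(np.int64(27), np.float64(0.5928438486356905), np.float64(-0.19718793572099663), np.float64(0.18374103333704533))
```

View pics/c9.png

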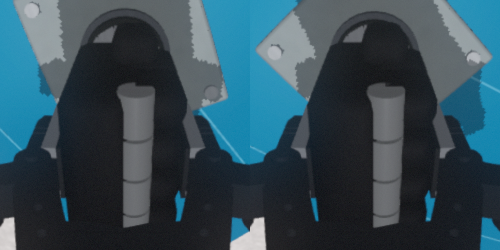

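Run:
```python
from turn import *
r=turn(27,38,5.5,.5930,-.1971,.1834,tmax=.3);a,x,y,z=r
F0=np.load("base.npz")['F0'];f0=F0
for zz in np.arange(.1845,.1900,.001):
    h=env.movel(np.array([x,y,zz]),velocity=.02,stop_force=8)
    s=env.get_state();f=s['force']-F0
    print((s['tcp_pos']*1000).round(2),f.round(1),h)
    if h or f[2]<-6: break
h=env.movel(np.array([x,y,.1836]),velocity=.02)
for zz in np.arange(.1834,.1822,-.0004):
    s=env.get_state();f=s['force']-F0
    print((s['tcp_pos']*1000).round(2),f.round(1),s['time'])
    if f[2]>3.5: break
    env.movel(np.array([x,y,zz]),velocity=.02)
```

```text
32.5 32.4 27.41 [ 593.05 -197.33  183.46] [-2.1  0.9  3.5] [0.501 0.691 0.091] 41.56
38.0 37.78 27.66 [ 593.14 -197.46  183.61] [-0.5 -0.2  3.1] [ 0.299  0.389 -0.043] 41.81
[ 592.91 -197.28  184.41] [ 0.2 -0.4  0.8] False
[ 592.75 -197.04  185.42] [ 0.1 -0.8  1. ] False
[ 592.76 -197.06  186.56] [-0.1 -1.   0. ] False
[ 592.61 -196.93  187.23] [ 0.9 -1.2 -3.2] False
[ 592.48 -196.8   187.73] [  1.5  -1.1 -10.7] False
[ 593.07 -197.3   184.24] [-0.9 -0.8  1. ] 29.3
[ 593.03 -197.21  183.82] [ 0.1 -0.7  2.4] 29.55
[ 593.06 -197.19  183.37] [ 0.4 -0.2  4.6] 29.8
```

Run:
```python
from turn import *
env.grip(.085)
s=env.get_state();print(s['time'],s['opening'],s['force'],s['tcp_pos'])
x,y,z=s['tcp_pos']
print(env.movel(np.array([x,y,.26]),velocity=.08,stop_force=10))
env.movel(np.array([x,y,.32]),velocity=.15)
env.reach(np.array([.56,.02,.35]),q_down(np.radians(38)))
s=env.get_state();print(s['time'],s['force'],s['tcp_pos'])
for n in("side","top"):
    c=calibration(n);p,d=camera(n);cv2.imwrite(f"pics/{n}10.png",p);np.savez(f"{n}10.npz",d=d,**c)
W=cloud(c,d,"top");z=W[...,2];m=(z>.135)&(z<.17)&(abs(W[...,0]-.592)<.06)&(abs(W[...,1]+.197)<.06)
print(m.sum(),cv2.minAreaRect(np.float32(W[m][:,:2])*1000),W[m].max(0))
a=cv2.imread("pics/side10.png")[200:400,300:450];b=cv2.imread("pics/top10.png")[160:290,340:470]
a=cv2.resize(a,(420,560),interpolation=2);b=cv2.resize(b,(380,380),interpolation=2);o=np.zeros((560,800,3),np.uint8);o[:,:420]=a;o[:380,420:]=b
cv2.imwrite("pics/c10.png",o)
```

```text
30.3 0.08485308532770154 [-0.30141866 -0.33223803  1.13281984] [ 0.59267401 -0.19699237  0.18293564]
False
32.8583 [-0.10440375 -0.75256971  0.26895879] [0.55994422 0.01844033 0.34961435]
430 ((586.9100952148438, -189.7334442138672), (42.148555755615234, 74.65233612060547), 38.46063232421875) [ 0.62252823 -0.15574527  0.15896738]
```

View pics/c10.png

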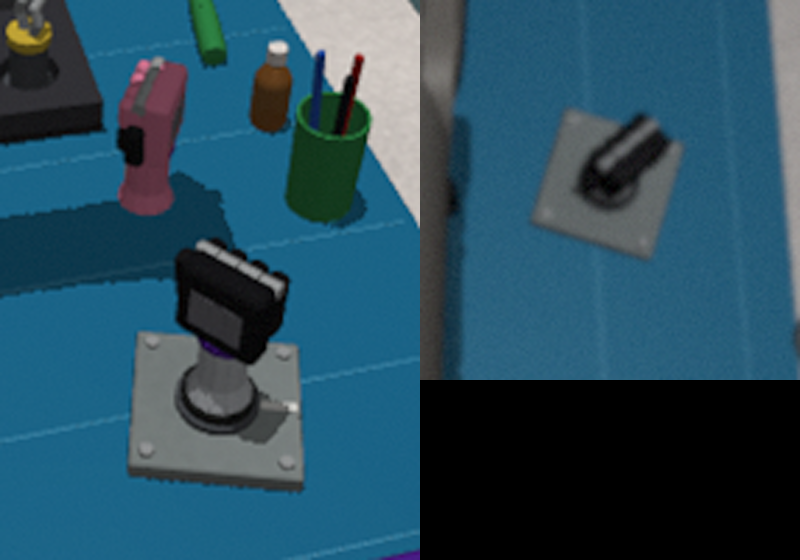

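View pics/side10.png

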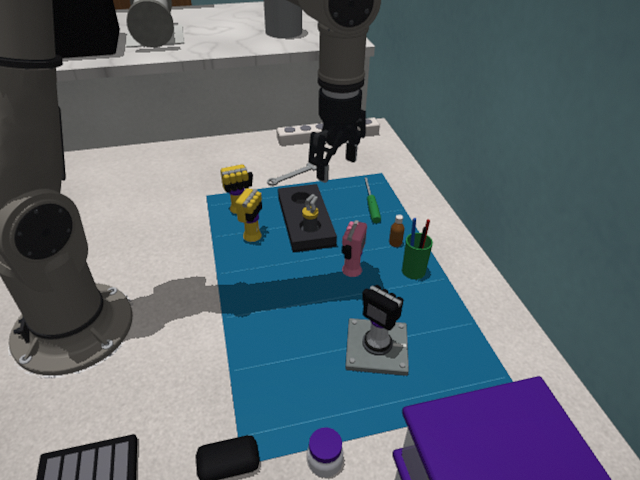

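```bash
python3 -c "
from cell import env,job
env.dwell(.3);print(env.get_state()['time'],job.job_done())"
```

```text
the job is handed in; nothing more can be done
33.2583 None
```

The black fist is on the grey stand, seated on the washer and locked by the spring button. I released it and handed the job in at 33.3 s of the 64 s allowed.

- **Turning:** I started from about 25° (world angle) and turned anticlockwise. My first test, turning back to 33°, met no clear resistance, so I was not yet sure the button had popped. Turning further both ways met rising resistance above about 42° and below about 33°. The button direction I measured in the camera beforehand was about 39°.
- **Lift test:** The hand lifted about 3 mm and was then held at roughly 11 N. I pressed it back onto the washer at about 4.6 N before letting go.
- **Forces:** The readings at each step while fitting and testing the hand stayed under about 11 N, against the 25 N limit.
- **Final pictures:** The hand stands upright at about 38°. The split hook is still in the foam, the other items show no change, and the arm is clear.
- **Disagreements:** The top and wrist cameras differed by about 5 mm on the stand's position. I settled this with the side camera and where the gripper centred on the hand. I did not get a direct view of the button through the hole, so the lock rests on the turning and lift tests.

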